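# Tip the last paint bottle out of the square dispenser tube

### The job

The last paint bottle stands at the bottom of the square tilting tube, too deep to reach. Tip that tube over towards its felt-lined tray until the bottle slides out and lies in the tray, then let the tube come back upright. Leave the round tube next to it standing upright.

Things in the scene. Friction and masses are not known exactly. Their poses are not given: they have to be found in the camera images.
- stand_square: Fixed pine stand of the SQUARE tube. Origin on the counter below the pivot; z up, x from pivot to tray (the way the tube tips). Pivot along y at z 195 mm between two cheeks: y +-30 to +-40 mm, 34 mm long in x, up to z 210. Its felt-lined tray: inside x 46 to 239, y +-50 mm, floor z 12, side walls to z 40, far wall to 55, near wall to 32.
- square_tube (a joint): Tilt, rad: 0 upright, grows as the top swings to the tray, stop 2.5. Aluminium tube, 48 x 48 mm outside, 4 mm walls, 205 long; upright, its bottom is at z 95 mm, open rim at z 300, 105 above the pivot. Pushing over its back face 75 mm above the pivot takes under 6 N; let go, it swings back to 0. The bottle slides out only with the mouth well below level: 2.4 is enough, in about 1 s.
- square_bottle: The small white paint bottle in the square tube: square body 26 x 26 x 52 mm and round cap, 76 mm tall in all, about 50 g. Origin: centre of its underside; z towards the cap. It starts standing on the tube's floor, its cap 114 mm below the rim.
- round_tube (a joint): Tilt in rad of the ROUND tube, not to be tipped: same stand, tray, length, pivot height and joint as the square one, but 48 mm in diameter, with a like bottle in it. Its stand is beside the other, pivots 280 to 510 mm apart; which of the two is on the left varies.

How it is judged:
On the way, in this order (a step that is already met when the one before it is completed fails the run):
1. the square tube is tipped past level (value of joint square_tube above 1.6 rad), for 0.02 s.
2. the bottle has slid out of the square tube into its tray (x of square_bottle in the frame of stand_square between 0.03 and 0.245 m and y of square_bottle in the frame of stand_square between -0.055 and 0.055 m and height (world z) of square_bottle below 0.095 m), for 0.2 s.
At the end, for the whole second after the job is handed in: The square tube's bottle rests in the tray of the square tube's stand (in any attitude), the square tube is back upright within 0.2 rad, and the round tube stands upright within 0.2 rad (all of step 2 and linear speed of square_bottle below 0.03 m/s and value of joint each of square_tube, round_tube below 0.2 rad); the robot touches nothing.
It fails at once if the round tube is tipped by more than 0.4 rad (value of joint round_tube above 0.4 rad).
It also fails if it takes over 48 s, if anything falls off the work surface, if the arm or the gripper's body presses on something with over 40 N, if the wrist force passes 120 N, or if a joint passes its speed limit or range.

### The arm

A 6-joint arm with a two-finger parallel gripper is mounted at the origin on the work surface. World frame = base frame: x ahead of the robot, y to its left, z up, the work surface at z = 0. Lengths are in m, angles in rad, forces in N, time in s.
With the tool pointing down it reaches from about 0.3 to 0.95 m from the base axis. Payload 3.1 kg.
Tool frame: the origin (TCP) lies on the centre line of the jaws, within the pads' length; the fingertips stand 19 mm ahead of it and the grasp point (between the pads) is the TCP (bot.finger_overhang is the distance from the TCP to the fingertips, in m); z points along the fingers, y is the line along which they close (so a half turn about z gives the same grasp; the last joint's range is limited). The gripper opens to 85 mm and grips with 20 to 120 N. Pads are 22 mm wide; open, the fingers measure 114 mm over their backs; the gripper's body (76 mm by 85 mm) begins 54 mm behind the grasp point. The pads swing forward as they close: fully open they stand 13 mm farther back than shut.
Start: joints at [-1.399, 0.308, 1.634, -0, 1.2, -0.07], TCP at [0.15, -0.607, 0.25] pointing down, gripper open.
Joint ranges: [-3.06, 3.06], [-0.79, 1.96], [0.05, 2.63], [-1.19, 4.34], [0.05, 2.64], [-2.94, 2.94]. Speed limits (rad/s): [2.79, 2.79, 3.14, 3.14, 3.14, 3.14].

### API

Orientations are given as a unit quaternion [w, x, y, z].
In Python, from workcell import bot gives the robot as it stands.
- The arm moves only by the tool apply_moves, never from a script. Its argument "motion" is a list of rows, each an object of numbers: "x", "y", "z": the shift along the tool's x, y, z in m; "rx", "ry", "rz": the turn, a rotation vector about the tool's x, y, z in rad; "grip": the finger opening in m, from 0 to 0.0854. In form: [{"x": .., "y": .., "z": .., "rx": .., "ry": .., "rz": .., "grip": ..}, ...]. A call has 1 to 10 rows; each row is the pose to reach, as a shift and turn from the pose commanded when the call began, along the tool's axes at that moment; what a row does not reach only later rows make up. A row lasts 1/10 s, in which the tool goes at most 50 mm and 8.59 degrees, less where a joint would pass 70% of its speed; a pose out of reach is approached as far as the arm can. A call with a gripper value outside its range is refused whole. The fingers move at their own pace and stop on an object; "force" is the grip in N (left out, the last holds). Time passes only in rows, so rows that repeat a pose let the fingers close. It gives the time, the measured TCP pose, the force, the opening and the grip force at its end, in the units of the state.
- bot.observe(): the state, without advancing time (a new reading comes with each control period).
- bot.camera(name): name is "scene" or "side" or "wrist"; returns a dict with "image" (480x640x3 uint8, red, green, blue), "fx", "fy", "cx", "cy" (pixels), "rvec" (rotation vector, rad) and "tvec" (3), from world to camera coordinates, as OpenCV has them. Camera axes: x right, y down, z forward; pixel columns grow to the right and rows downward; lengths in m; the calibration is good to about 2 mm. A picture is of the moment at which its call begins. There is no depth.
- bot.sign_off(): hands the job in; it is judged then, once.
The state is a dict: "time_s": time; "q": joint angles; "qd": joint speeds; "effort": joint torques, N m; "tcp_pos": TCP position; "eef_rot": TCP orientation; "force": force on the tool from outside, world axes, zero at the start; "moment": the same for the moment, N m; "grip_width": finger opening in m; "gripper_force": force on a finger pad.
Only numpy, scipy, OpenCV 4.12 (cv2) and the standard library are available. Lean on these libraries where they do the work, as an engineer would, in place of code of your own. Each camera call takes 0.05 s, during which the arm holds its last target. There are 200 camera calls.

## Working session

There is one attempt and no reset: what is moved stays moved. The work goes in short steps, Python scripts to look and compute and a tool call to move; the robot and the scene stay as the last step left them, time stands still between calls to the robot, and variables do not carry over. Pictures are saved under pics/ and viewed, at most 10 in all, crops included, and the job is handed in when it is done.

Besides the shell and the picture viewer there is one more tool, called after "Call:" as name(argument=value, ...), one argument or row to a line, values as JSON. apply_moves: Moves the arm, as the interface text tells. Its arguments: {"type":"object","properties":{"motion":{"type":"array","items":{"type":"object","properties":{"x":{"type":"number"},"y":{"type":"number"},"z":{"type":"number"},"rx":{"type":"number"},"ry":{"type":"number"},"rz":{"type":"number"},"grip":{"type":"number"}}}},"force":{"type":"number"}},"required":["motion"]}

```bash
mkdir -p pics
cat > h.py <<'E'
import numpy as np,cv2,pickle
from workcell import bot
def cam(n,f):
    c=bot.camera(n); cv2.imwrite('pics/'+f+'.png',c['image'][:,:,::-1]); pickle.dump(c,open('pics/'+f+'.pkl','wb')); return c
def ray(c,u,v):
    R=cv2.Rodrigues(np.array(c['rvec'],float))[0]; t=np.array(c['tvec'],float).ravel()
    return -R.T@t, R.T@np.array([(u-c['cx'])/c['fx'],(v-c['cy'])/c['fy'],1])
def plane(c,u,v,z):
    o,d=ray(c,u,v); return o+d*(z-o[2])/d[2]
E
python3 - <<'E'
from h import *
for n in ['scene','side']:
    c=cam(n,n+'1'); print(n,c['fx'],ray(c,320,240))
s=bot.observe(); print(s['time_s'],s['tcp_pos'],s['eef_rot'])
E
```

```text
scene 514.5576987322125 (array([ 0.85443611, -0.09847515,  0.79425909]), array([-0.49159223,  0.12732504, -0.86166702]))
side 486.764256085051 (array([ 0.25915759, -0.39712625,  0.69478627]), array([ 0.322668  ,  0.54008539, -0.77730428]))
0.1 [ 0.14950347 -0.60612729  0.24913808] [-1.05170455e-03  9.92701371e-01  1.20593865e-01 -4.73167682e-05]
```

View pics/scene1.png

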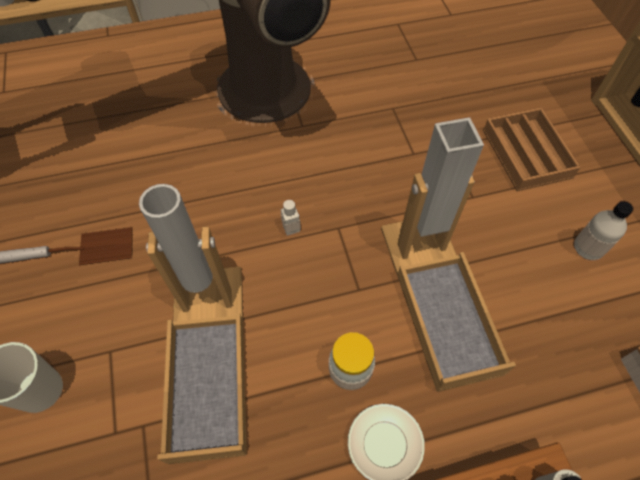

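View pics/side1.png

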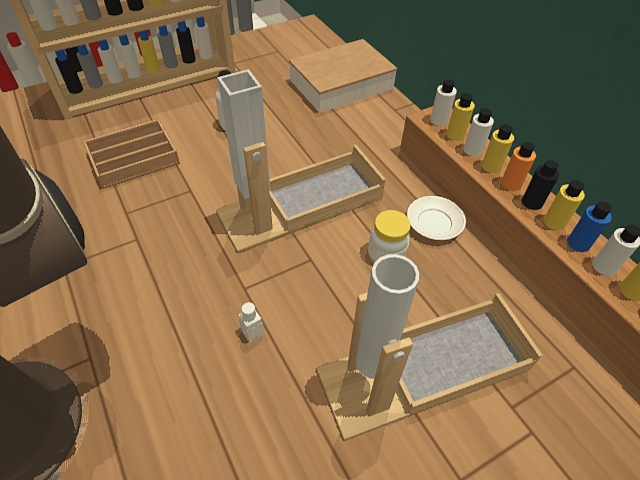

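The scene view shows the square tube on the right, with rim corners near (437,126), (471,121), (480,149) and (445,155), and its tray's far wall running from (440,383) to (512,364). In the side view its rim is near (219,83), (247,71), (262,85) and (233,98). The round tube's rim centre is at (163,201) in the scene view.

Run:
```python
from h import *
L=lambda f:pickle.load(open('pics/'+f+'.pkl','rb'))
a,b=L('scene1'),L('side1')
A=[plane(a,*p,.3) for p in [(437,126),(471,121),(480,149),(445,155)]]
B=[plane(b,*p,.3) for p in [(219,83),(247,71),(262,85),(233,98)]]
print(np.round(A,3),np.mean(A,0),'\n',np.round(B,3),np.mean(B,0))
F=[plane(a,*p,.055) for p in [(440,383),(512,364)]]; print(np.round(F,3))
m=np.mean(F,0)-np.mean(A,0); print('yaw',np.arctan2(m[1],m[0]),np.hypot(*m[:2]))
print('round',plane(a,163,201,.3),plane(b,395,274,.3))
print('bottle,jar',plane(a,291,230,0),plane(a,352,350,.06),plane(a,386,440,.03))
```

```text
[[0.447 0.163 0.3  ]
 [0.45  0.209 0.3  ]
 [0.497 0.201 0.3  ]
 [0.494 0.155 0.3  ]] [0.47212675 0.18207674 0.3       ] 
 [[0.437 0.191 0.3  ]
 [0.484 0.201 0.3  ]
 [0.489 0.159 0.3  ]
 [0.441 0.15  0.3  ]] [0.46285107 0.17526999 0.3       ]
[[0.708 0.116 0.055]
 [0.71  0.229 0.055]]
yaw -0.03978669343023199 0.23707512312753795
round [ 0.47454217 -0.18811027  0.3       ] [ 0.46713712 -0.1959921   0.3       ]
bottle,jar [ 0.36743004 -0.02644017  0.        ] [0.62966761 0.00732258 0.06      ] [0.75845239 0.02040246 0.03      ]
```

Run:
```python
from h import *
L=lambda f:pickle.load(open('pics/'+f+'.pkl','rb'))
# top-down rectified: tray at z=.04 (x .5-.75,y .07-.27) ; rim at z=.3 (x .41-.53,y .12-.24)
def rect(c,z,x0,x1,y0,y1,n):
    R=cv2.Rodrigues(np.array(c['rvec'],float))[0]
    W=np.float32([[x0,y1,z],[x0,y0,z],[x1,y0,z],[x1,y1,z]])
    p=cv2.projectPoints(W,np.array(c['rvec'],float),np.array(c['tvec'],float),np.array([[c['fx'],0,c['cx']],[0,c['fy'],c['cy']],[0,0,1]]),None)[0].reshape(4,2).astype(np.float32)
    H=cv2.getPerspectiveTransform(p,np.float32([[0,0],[n,0],[n,n],[0,n]]))
    return cv2.warpPerspective(c['image'][:,:,::-1],H,(n,n))
o=np.vstack([np.hstack([rect(L(f),.04,.48,.78,.02,.32,300),rect(L(f),.3,.4,.55,.1,.25,300)]) for f in('scene1','side1')])
cv2.imwrite('pics/rect.png',o)
```

```text
(no output)
```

View pics/rect.png

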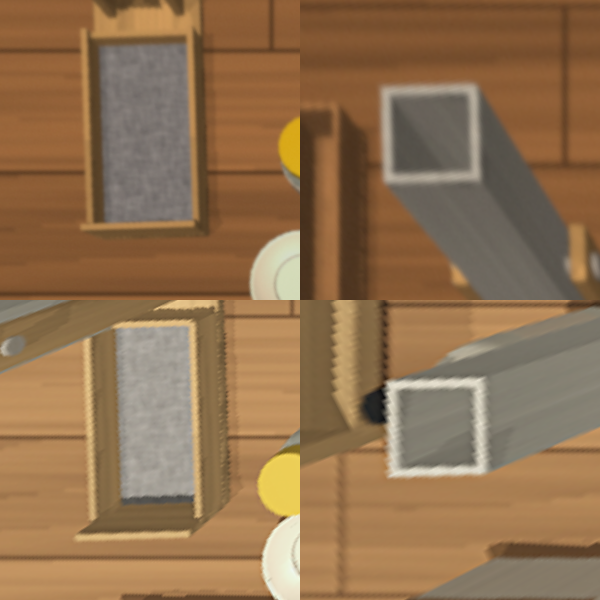

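The rectified view puts the square tube's rim centre at about (0.4655, 0.183) with a yaw of about -0.035, and the tray agrees with this. Next I'll plan the approach behind the tube.

```bash
cat > plan.py <<'E'
from h import *
from scipy.spatial.transform import Rotation as Ro
import sys
PX,PY,YAW,S=.4655,.183,-.035,.08
ux=np.array([np.cos(YAW),np.sin(YAW),0]); uz=np.array([0,0,1.]); uy=np.cross(uz,ux)
def pose(xl,z,phi):   # tip at local x, world z; phi = lean of the body toward the tray
    a=-np.sin(phi)*ux-np.cos(phi)*uz; ex=np.cos(phi)*ux-np.sin(phi)*uz
    R=np.column_stack([ex,np.cross(a,ex),a])
    return np.array([PX,PY,0])+xl*ux+z*uz-.019*a, R
def tip(t,back=0):
    phi=.4*np.clip((t-.6)/1.4,0,1)
    n=np.array([-np.cos(t),np.sin(t)]); ax=np.array([np.sin(t),np.cos(t)])
    e=S*ax+(.024+.011*abs(np.cos(t-phi))+back)*n
    return pose(e[0],.195+e[1],phi)
def rows(T):
    s=bot.observe(); p0=np.array(s['tcp_pos']); q=s['eef_rot']; R0=Ro.from_quat([q[1],q[2],q[3],q[0]]).as_matrix()
    out=[]
    for p,R in T:
        d=R0.T@(p-p0); r=Ro.from_matrix(R0.T@R).as_rotvec()
        out.append('{'+','.join(f'"{k}":{v:.3f}' for k,v in zip(['x','y','z','rx','ry','rz'],[*d,*r]))+',"grip":0}')
    print(s['time_s'],p0.round(4)); print('['+',\n'.join(out)+']')
E
python3 - <<'E'
from plan import *
A=tip(0,.06); hi=(A[0]+[0,0,.13],A[1]); print(A[0],hi[0])
s=bot.observe()['tcp_pos']
mid=np.array([.27,-.3,.42])
rows([(s+np.array([0,0,.17]),A[1]),(mid,A[1]),hi,A])
E
```

```text
[0.37055818 0.18632432 0.294     ] [0.37055818 0.18632432 0.424     ]
0.1 [ 0.1495 -0.6061  0.2491]
[{"x":0.000,"y":-0.000,"z":-0.170,"rx":-0.002,"ry":0.000,"rz":0.277,"grip":0},
{"x":0.190,"y":-0.269,"z":-0.170,"rx":-0.002,"ry":0.000,"rz":0.277,"grip":0},
{"x":0.404,"y":-0.717,"z":-0.173,"rx":-0.002,"ry":0.000,"rz":0.277,"grip":0},
{"x":0.404,"y":-0.717,"z":-0.043,"rx":-0.002,"ry":0.000,"rz":0.277,"grip":0}]
```

Call:
apply_moves(
  motion=[
    {"x": 0,"y": 0,"z": -0.17,"rz": 0.277,"grip": 0},
    {"x": 0,"y": 0,"z": -0.17,"rz": 0.277,"grip": 0},
    {"x": 0,"y": 0,"z": -0.17,"rz": 0.277,"grip": 0},
    {"x": 0,"y": 0,"z": -0.17,"rz": 0.277,"grip": 0},
    {"x": 0.19,"y": -0.269,"z": -0.17,"rz": 0.277,"grip": 0},
    {"x": 0.19,"y": -0.269,"z": -0.17,"rz": 0.277,"grip": 0},
    {"x": 0.19,"y": -0.269,"z": -0.17,"rz": 0.277,"grip": 0},
    {"x": 0.19,"y": -0.269,"z": -0.17,"rz": 0.277,"grip": 0},
    {"x": 0.19,"y": -0.269,"z": -0.17,"rz": 0.277,"grip": 0},
    {"x": 0.19,"y": -0.269,"z": -0.17,"rz": 0.277,"grip": 0},
  ],
)

```text
invalid input
```

Run:
```python
from plan import *
A=tip(0,.06); rows([(A[0]+[0,0,.13],A[1]),A])
```

```text
0.1 [ 0.1495 -0.6061  0.2491]
[{"x":0.404,"y":-0.717,"z":-0.173,"rx":-0.002,"ry":0.000,"rz":0.277,"grip":0},
{"x":0.404,"y":-0.717,"z":-0.043,"rx":-0.002,"ry":0.000,"rz":0.277,"grip":0}]
```

Call:
apply_moves(
  motion=[
    {"x": 0,"y": 0,"z": -0.17,"rx": 0,"ry": 0,"rz": 0.277,"grip": 0},
    {"x": 0,"y": 0,"z": -0.17,"rx": 0,"ry": 0,"rz": 0.277,"grip": 0},
    {"x": 0,"y": 0,"z": -0.17,"rx": 0,"ry": 0,"rz": 0.277,"grip": 0},
    {"x": 0,"y": 0,"z": -0.17,"rx": 0,"ry": 0,"rz": 0.277,"grip": 0},
    {"x": 0.19,"y": -0.269,"z": -0.17,"rx": 0,"ry": 0,"rz": 0.277,"grip": 0},
    {"x": 0.19,"y": -0.269,"z": -0.17,"rx": 0,"ry": 0,"rz": 0.277,"grip": 0},
    {"x": 0.19,"y": -0.269,"z": -0.17,"rx": 0,"ry": 0,"rz": 0.277,"grip": 0},
    {"x": 0.19,"y": -0.269,"z": -0.17,"rx": 0,"ry": 0,"rz": 0.277,"grip": 0},
    {"x": 0.19,"y": -0.269,"z": -0.17,"rx": 0,"ry": 0,"rz": 0.277,"grip": 0},
    {"x": 0.19,"y": -0.269,"z": -0.17,"rx": 0,"ry": 0,"rz": 0.277,"grip": 0},
  ],
  force=40,
)

```text
time_s: 1.1
tcp_pos: [0.2591, -0.3254, 0.4197]
eef_rot: [-0.0, 1.0, -0.018, 0.0]
force: [1.5, 0.3, 0.2]
grip_width: 0.0001
gripper_force: 0.0
```

Run:
```python
from plan import *
A=tip(0,.06); rows([(A[0]+[0,0,.13],A[1]),A])
```

```text
1.1 [ 0.2591 -0.3254  0.4197]
[{"x":0.093,"y":-0.515,"z":-0.004,"rx":-0.001,"ry":-0.000,"rz":-0.001,"grip":0},
{"x":0.093,"y":-0.515,"z":0.126,"rx":-0.001,"ry":-0.000,"rz":-0.001,"grip":0}]
```

Call:
apply_moves(
  motion=[
    {"x": 0.093,"y": -0.515,"z": -0.004,"rx": 0,"ry": 0,"rz": 0,"grip": 0},
    {"x": 0.093,"y": -0.515,"z": -0.004,"rx": 0,"ry": 0,"rz": 0,"grip": 0},
    {"x": 0.093,"y": -0.515,"z": -0.004,"rx": 0,"ry": 0,"rz": 0,"grip": 0},
    {"x": 0.093,"y": -0.515,"z": -0.004,"rx": 0,"ry": 0,"rz": 0,"grip": 0},
    {"x": 0.093,"y": -0.515,"z": -0.004,"rx": 0,"ry": 0,"rz": 0,"grip": 0},
    {"x": 0.093,"y": -0.515,"z": -0.004,"rx": 0,"ry": 0,"rz": 0,"grip": 0},
    {"x": 0.093,"y": -0.515,"z": -0.004,"rx": 0,"ry": 0,"rz": 0,"grip": 0},
    {"x": 0.093,"y": -0.515,"z": -0.004,"rx": 0,"ry": 0,"rz": 0,"grip": 0},
    {"x": 0.093,"y": -0.515,"z": -0.004,"rx": 0,"ry": 0,"rz": 0,"grip": 0},
    {"x": 0.093,"y": -0.515,"z": -0.004,"rx": 0,"ry": 0,"rz": 0,"grip": 0},
  ],
)

```text
time_s: 2.1
tcp_pos: [0.3647, 0.1633, 0.424]
eef_rot: [0.0, 1.0, -0.017, 0.0]
force: [2.1, -0.3, 0.1]
grip_width: 0.0001
gripper_force: 0.0
```

Run:
```python
from plan import *
A=tip(0,.06); rows([(A[0]+[0,0,.13],A[1]),A])
```

```text
2.1 [0.3647 0.1633 0.424 ]
[{"x":0.005,"y":-0.023,"z":-0.000,"rx":0.000,"ry":-0.001,"rz":0.001,"grip":0},
{"x":0.005,"y":-0.023,"z":0.130,"rx":0.000,"ry":-0.001,"rz":0.001,"grip":0}]
```

Call:
apply_moves(
  motion=[
    {"x": 0.005,"y": -0.023,"z": 0,"rx": 0,"ry": 0,"rz": 0,"grip": 0},
    {"x": 0.005,"y": -0.023,"z": 0.04,"rx": 0,"ry": 0,"rz": 0,"grip": 0},
    {"x": 0.005,"y": -0.023,"z": 0.08,"rx": 0,"ry": 0,"rz": 0,"grip": 0},
    {"x": 0.005,"y": -0.023,"z": 0.12,"rx": 0,"ry": 0,"rz": 0,"grip": 0},
    {"x": 0.005,"y": -0.023,"z": 0.13,"rx": 0,"ry": 0,"rz": 0,"grip": 0},
    {"x": 0.005,"y": -0.023,"z": 0.13,"rx": 0,"ry": 0,"rz": 0,"grip": 0},
  ],
)

```text
time_s: 2.7
tcp_pos: [0.3696, 0.1834, 0.2924]
eef_rot: [0.001, 1.0, -0.018, -0.002]
force: [0.8, 0.1, 0.8]
grip_width: -0.0
gripper_force: 0.0
```

Run:
```python
from plan import *
cam('side','side2')
rows([tip(0,.04),tip(0,.02),tip(0,0),tip(.1),tip(.2),tip(.3),tip(.4),tip(.5),tip(.6),tip(.6)])
print(bot.observe()['force'])
```

```text
2.75 [0.3711 0.1839 0.2946]
[{"x":0.019,"y":-0.002,"z":0.001,"rx":0.000,"ry":0.000,"rz":-0.000,"grip":0},
{"x":0.039,"y":-0.002,"z":0.001,"rx":0.000,"ry":0.000,"rz":-0.000,"grip":0},
{"x":0.059,"y":-0.002,"z":0.001,"rx":0.000,"ry":0.000,"rz":-0.000,"grip":0},
{"x":0.068,"y":-0.002,"z":-0.003,"rx":0.000,"ry":0.000,"rz":-0.000,"grip":0},
{"x":0.076,"y":-0.002,"z":-0.005,"rx":0.000,"ry":0.000,"rz":-0.000,"grip":0},
{"x":0.085,"y":-0.002,"z":-0.006,"rx":0.000,"ry":0.000,"rz":-0.000,"grip":0},
{"x":0.094,"y":-0.002,"z":-0.006,"rx":0.000,"ry":0.000,"rz":-0.000,"grip":0},
{"x":0.103,"y":-0.002,"z":-0.006,"rx":0.000,"ry":0.000,"rz":-0.000,"grip":0},
{"x":0.112,"y":-0.002,"z":-0.004,"rx":0.000,"ry":0.000,"rz":-0.000,"grip":0},
{"x":0.112,"y":-0.002,"z":-0.004,"rx":0.000,"ry":0.000,"rz":-0.000,"grip":0}]
[-0.01060366 -1.811457    1.07160035]
```

View pics/side2.png

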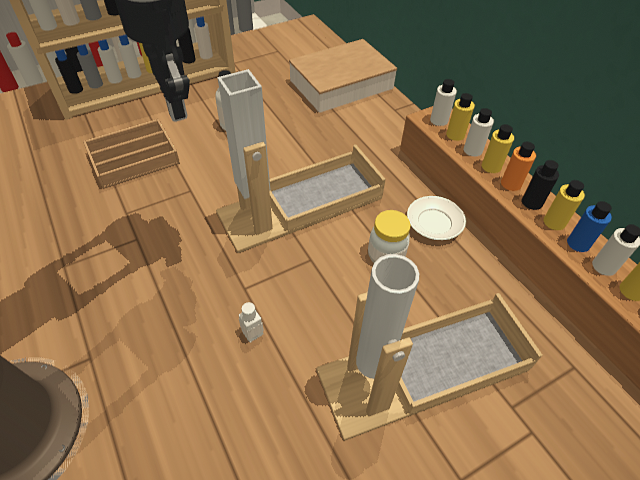

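The closed fingers, with their tip at (178,112), hang behind the back face of the square tube, aligned and clear of it. I'll start pushing.

Call:
apply_moves(
  motion=[
    {"x": 0.02,"y": -0.002,"z": 0.001,"rx": 0,"ry": 0,"rz": 0,"grip": 0},
    {"x": 0.039,"y": -0.002,"z": 0.001,"rx": 0,"ry": 0,"rz": 0,"grip": 0},
    {"x": 0.055,"y": -0.002,"z": 0.001,"rx": 0,"ry": 0,"rz": 0,"grip": 0},
    {"x": 0.064,"y": -0.002,"z": -0.003,"rx": 0,"ry": 0,"rz": 0,"grip": 0},
    {"x": 0.072,"y": -0.002,"z": -0.005,"rx": 0,"ry": 0,"rz": 0,"grip": 0},
    {"x": 0.08,"y": -0.002,"z": -0.006,"rx": 0,"ry": 0,"rz": 0,"grip": 0},
    {"x": 0.088,"y": -0.002,"z": -0.006,"rx": 0,"ry": 0,"rz": 0,"grip": 0},
    {"x": 0.096,"y": -0.002,"z": -0.006,"rx": 0,"ry": 0,"rz": 0,"grip": 0},
    {"x": 0.104,"y": -0.002,"z": -0.005,"rx": 0,"ry": 0,"rz": 0,"grip": 0},
    {"x": 0.112,"y": -0.002,"z": -0.004,"rx": 0,"ry": 0,"rz": 0,"grip": 0},
  ],
)

```text
time_s: 3.75
tcp_pos: [0.4829, 0.182, 0.2975]
eef_rot: [0.0, 1.0, -0.018, -0.001]
force: [-1.8, -0.2, 0.4]
grip_width: -0.0001
gripper_force: 0.9
```

Run:
```python
from plan import *
cam('side','side3')
rows([tip(t) for t in np.linspace(.7,1.6,10)])
print(bot.observe()['force'])
```

```text
3.8 [0.4842 0.1817 0.2973]
[{"x":0.008,"y":-0.001,"z":0.001,"rx":0.001,"ry":-0.029,"rz":-0.000,"grip":0},
{"x":0.017,"y":-0.001,"z":0.005,"rx":0.001,"ry":-0.057,"rz":-0.000,"grip":0},
{"x":0.026,"y":-0.001,"z":0.009,"rx":0.001,"ry":-0.086,"rz":-0.000,"grip":0},
{"x":0.034,"y":-0.001,"z":0.014,"rx":0.001,"ry":-0.114,"rz":-0.000,"grip":0},
{"x":0.041,"y":-0.001,"z":0.020,"rx":0.001,"ry":-0.143,"rz":-0.000,"grip":0},
{"x":0.048,"y":-0.001,"z":0.027,"rx":0.001,"ry":-0.172,"rz":-0.000,"grip":0},
{"x":0.054,"y":-0.001,"z":0.034,"rx":0.001,"ry":-0.200,"rz":-0.000,"grip":0},
{"x":0.060,"y":-0.001,"z":0.042,"rx":0.001,"ry":-0.229,"rz":-0.000,"grip":0},
{"x":0.064,"y":-0.001,"z":0.051,"rx":0.001,"ry":-0.257,"rz":-0.000,"grip":0},
{"x":0.067,"y":-0.001,"z":0.060,"rx":0.001,"ry":-0.286,"rz":-0.000,"grip":0}]
[ 0.32638048 -0.11850754  0.26865098]
```

View pics/side3.png

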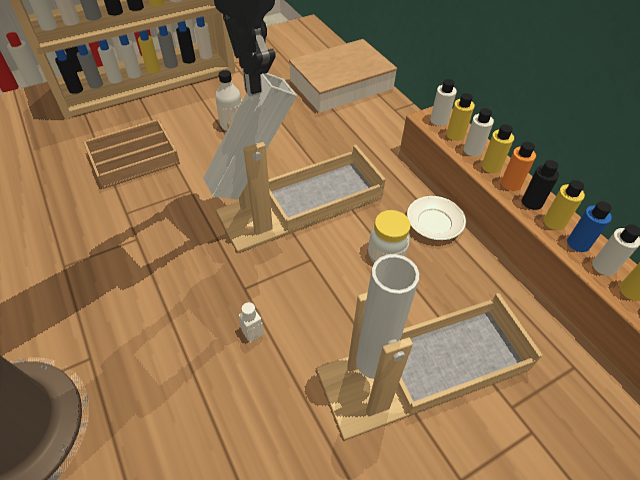

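The tube, with its rim near (275,85), is tilting with the finger on its back face, as planned. I'll carry on.

Call:
apply_moves(
  motion=[
    {"x": 0.008,"y": -0.001,"z": 0.001,"rx": 0,"ry": -0.029,"rz": 0,"grip": 0},
    {"x": 0.017,"y": -0.001,"z": 0.005,"rx": 0,"ry": -0.057,"rz": 0,"grip": 0},
    {"x": 0.026,"y": -0.001,"z": 0.009,"rx": 0,"ry": -0.086,"rz": 0,"grip": 0},
    {"x": 0.034,"y": -0.001,"z": 0.014,"rx": 0,"ry": -0.114,"rz": 0,"grip": 0},
    {"x": 0.041,"y": -0.001,"z": 0.02,"rx": 0,"ry": -0.143,"rz": 0,"grip": 0},
    {"x": 0.048,"y": -0.001,"z": 0.027,"rx": 0,"ry": -0.172,"rz": 0,"grip": 0},
    {"x": 0.054,"y": -0.001,"z": 0.034,"rx": 0,"ry": -0.2,"rz": 0,"grip": 0},
    {"x": 0.06,"y": -0.001,"z": 0.042,"rx": 0,"ry": -0.229,"rz": 0,"grip": 0},
    {"x": 0.064,"y": -0.001,"z": 0.051,"rx": 0,"ry": -0.257,"rz": 0,"grip": 0},
    {"x": 0.067,"y": -0.001,"z": 0.06,"rx": 0,"ry": -0.286,"rz": 0,"grip": 0},
  ],
)

```text
time_s: 4.8
tcp_pos: [0.5506, 0.1803, 0.238]
eef_rot: [-0.002, 0.99, -0.017, -0.143]
force: [-1.9, -0.6, 3.3]
grip_width: -0.0
gripper_force: 1.5
```

Run:
```python
from plan import *
cam('side','side4')
rows([tip(t) for t in np.r_[np.linspace(1.7,2.4,8),2.44,2.44]])
print(bot.observe()['force'])
```

```text
4.85 [0.5509 0.1801 0.2358]
[{"x":0.005,"y":0.000,"z":0.006,"rx":0.001,"ry":-0.026,"rz":-0.001,"grip":0},
{"x":0.009,"y":0.000,"z":0.015,"rx":0.001,"ry":-0.055,"rz":-0.001,"grip":0},
{"x":0.012,"y":0.000,"z":0.023,"rx":0.001,"ry":-0.083,"rz":-0.001,"grip":0},
{"x":0.014,"y":0.000,"z":0.032,"rx":0.001,"ry":-0.112,"rz":-0.001,"grip":0},
{"x":0.016,"y":0.000,"z":0.039,"rx":0.001,"ry":-0.112,"rz":-0.001,"grip":0},
{"x":0.016,"y":0.000,"z":0.046,"rx":0.001,"ry":-0.112,"rz":-0.001,"grip":0},
{"x":0.016,"y":0.000,"z":0.054,"rx":0.001,"ry":-0.112,"rz":-0.001,"grip":0},
{"x":0.015,"y":0.000,"z":0.061,"rx":0.001,"ry":-0.112,"rz":-0.001,"grip":0},
{"x":0.015,"y":0.000,"z":0.064,"rx":0.001,"ry":-0.112,"rz":-0.001,"grip":0},
{"x":0.015,"y":0.000,"z":0.064,"rx":0.001,"ry":-0.112,"rz":-0.001,"grip":0}]
[2.59032246 0.95060074 1.99618385]
```

View pics/side4.png

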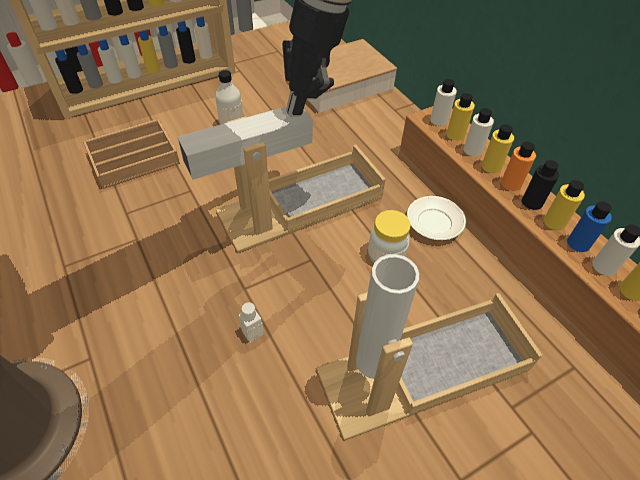

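The tube is level, with its mouth at about (305,130) and the fingertip on top at (292,112). I'll tip it further and hold.

Call:
apply_moves(
  motion=[
    {"x": 0.005,"y": 0,"z": 0.006,"rx": 0,"ry": -0.026,"rz": 0,"grip": 0},
    {"x": 0.009,"y": 0,"z": 0.015,"rx": 0,"ry": -0.055,"rz": 0,"grip": 0},
    {"x": 0.012,"y": 0,"z": 0.023,"rx": 0,"ry": -0.083,"rz": 0,"grip": 0},
    {"x": 0.014,"y": 0,"z": 0.032,"rx": 0,"ry": -0.112,"rz": 0,"grip": 0},
    {"x": 0.016,"y": 0,"z": 0.039,"rx": 0,"ry": -0.112,"rz": 0,"grip": 0},
    {"x": 0.016,"y": 0,"z": 0.046,"rx": 0,"ry": -0.112,"rz": 0,"grip": 0},
    {"x": 0.016,"y": 0,"z": 0.054,"rx": 0,"ry": -0.112,"rz": 0,"grip": 0},
    {"x": 0.015,"y": 0,"z": 0.061,"rx": 0,"ry": -0.112,"rz": 0,"grip": 0},
    {"x": 0.015,"y": 0,"z": 0.064,"rx": 0,"ry": -0.112,"rz": 0,"grip": 0},
    {"x": 0.015,"y": 0,"z": 0.064,"rx": 0,"ry": -0.112,"rz": 0,"grip": 0},
  ],
)

```text
time_s: 5.85
tcp_pos: [0.5459, 0.1806, 0.1717]
eef_rot: [-0.003, 0.98, -0.017, -0.198]
force: [3.3, -1.3, 0.1]
grip_width: -0.0
gripper_force: 1.3
```

Call:
apply_moves(
  motion=[
    {"x": 0,"y": 0,"z": 0,"rx": 0,"ry": 0,"rz": 0,"grip": 0},
    {"x": 0,"y": 0,"z": 0,"rx": 0,"ry": 0,"rz": 0,"grip": 0},
    {"x": 0,"y": 0,"z": 0,"rx": 0,"ry": 0,"rz": 0,"grip": 0},
    {"x": 0,"y": 0,"z": 0,"rx": 0,"ry": 0,"rz": 0,"grip": 0},
    {"x": 0,"y": 0,"z": 0,"rx": 0,"ry": 0,"rz": 0,"grip": 0},
    {"x": 0,"y": 0,"z": 0,"rx": 0,"ry": 0,"rz": 0,"grip": 0},
    {"x": 0,"y": 0,"z": 0,"rx": 0,"ry": 0,"rz": 0,"grip": 0},
    {"x": 0,"y": 0,"z": 0,"rx": 0,"ry": 0,"rz": 0,"grip": 0},
    {"x": 0,"y": 0,"z": 0,"rx": 0,"ry": 0,"rz": 0,"grip": 0},
    {"x": 0,"y": 0,"z": 0,"rx": 0,"ry": 0,"rz": 0,"grip": 0},
  ],
)

```text
time_s: 6.85
tcp_pos: [0.5463, 0.1807, 0.1724]
eef_rot: [-0.003, 0.98, -0.017, -0.198]
force: [3.8, -2.6, 1.6]
grip_width: 0.0003
gripper_force: 1.6
```

Run:
```python
from plan import *
a=cam('side','side5');b=cam('scene','scene5')
cv2.imwrite('pics/both5.png',np.hstack([a['image'][20:320,120:520],b['image'][60:360,240:640]])[:,:,::-1])
rows([tip(t) for t in np.linspace(2.3,1.4,10)])
print(bot.observe()['force'])
```

```text
6.95 [0.5463 0.1807 0.1725]
[{"x":0.001,"y":0.001,"z":-0.008,"rx":0.000,"ry":-0.002,"rz":-0.000,"grip":0},
{"x":0.001,"y":0.001,"z":-0.016,"rx":0.000,"ry":-0.002,"rz":-0.000,"grip":0},
{"x":-0.001,"y":0.001,"z":-0.023,"rx":0.000,"ry":-0.002,"rz":-0.000,"grip":0},
{"x":-0.002,"y":0.001,"z":-0.030,"rx":0.000,"ry":-0.002,"rz":-0.000,"grip":0},
{"x":-0.006,"y":0.001,"z":-0.038,"rx":0.000,"ry":0.026,"rz":-0.000,"grip":0},
{"x":-0.010,"y":0.001,"z":-0.047,"rx":0.000,"ry":0.055,"rz":-0.000,"grip":0},
{"x":-0.015,"y":0.001,"z":-0.055,"rx":0.000,"ry":0.084,"rz":-0.000,"grip":0},
{"x":-0.020,"y":0.001,"z":-0.062,"rx":0.000,"ry":0.112,"rz":-0.000,"grip":0},
{"x":-0.027,"y":0.001,"z":-0.069,"rx":0.000,"ry":0.141,"rz":-0.000,"grip":0},
{"x":-0.034,"y":0.001,"z":-0.075,"rx":0.000,"ry":0.169,"rz":-0.000,"grip":0}]
[ 3.08889079 -1.68897388  0.94048808]
```

View pics/both5.png

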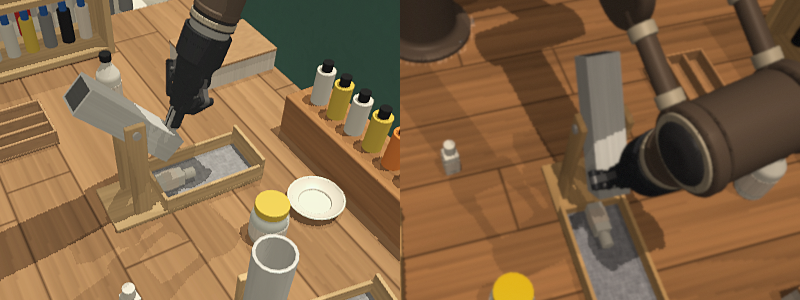

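The bottle is out and lies in the tray, at crop position (175,178) in the side half and (600,225) in the scene half, below the tube mouth. I'll follow the tube back up.

Call:
apply_moves(
  motion=[
    {"x": 0.001,"y": 0.001,"z": -0.008,"rx": 0,"ry": 0,"rz": 0,"grip": 0},
    {"x": 0.001,"y": 0.001,"z": -0.016,"rx": 0,"ry": 0,"rz": 0,"grip": 0},
    {"x": -0.001,"y": 0.001,"z": -0.023,"rx": 0,"ry": 0,"rz": 0,"grip": 0},
    {"x": -0.002,"y": 0.001,"z": -0.03,"rx": 0,"ry": 0,"rz": 0,"grip": 0},
    {"x": -0.006,"y": 0.001,"z": -0.038,"rx": 0,"ry": 0.026,"rz": 0,"grip": 0},
    {"x": -0.01,"y": 0.001,"z": -0.047,"rx": 0,"ry": 0.055,"rz": 0,"grip": 0},
    {"x": -0.015,"y": 0.001,"z": -0.055,"rx": 0,"ry": 0.084,"rz": 0,"grip": 0},
    {"x": -0.02,"y": 0.001,"z": -0.062,"rx": 0,"ry": 0.112,"rz": 0,"grip": 0},
    {"x": -0.027,"y": 0.001,"z": -0.069,"rx": 0,"ry": 0.141,"rz": 0,"grip": 0},
    {"x": -0.034,"y": 0.001,"z": -0.075,"rx": 0,"ry": 0.169,"rz": 0,"grip": 0},
  ],
)

```text
time_s: 7.95
tcp_pos: [0.5436, 0.1799, 0.256]
eef_rot: [-0.002, 0.993, -0.017, -0.113]
force: [0.9, 1.3, 2.5]
grip_width: -0.0002
gripper_force: 0.9
```

Run:
```python
from plan import *
rows([tip(t) for t in np.linspace(1.3,.4,10)])
print(bot.observe()['force'])
```

```text
7.95 [0.5436 0.1799 0.256 ]
[{"x":-0.006,"y":-0.000,"z":-0.006,"rx":-0.000,"ry":0.026,"rz":-0.000,"grip":0},
{"x":-0.014,"y":-0.000,"z":-0.011,"rx":-0.000,"ry":0.054,"rz":-0.000,"grip":0},
{"x":-0.022,"y":-0.000,"z":-0.017,"rx":-0.000,"ry":0.083,"rz":-0.000,"grip":0},
{"x":-0.031,"y":-0.000,"z":-0.021,"rx":-0.000,"ry":0.112,"rz":-0.000,"grip":0},
{"x":-0.040,"y":-0.000,"z":-0.024,"rx":-0.000,"ry":0.140,"rz":-0.000,"grip":0},
{"x":-0.049,"y":-0.000,"z":-0.026,"rx":-0.000,"ry":0.169,"rz":-0.000,"grip":0},
{"x":-0.059,"y":-0.000,"z":-0.028,"rx":-0.000,"ry":0.197,"rz":-0.000,"grip":0},
{"x":-0.068,"y":-0.000,"z":-0.028,"rx":-0.000,"ry":0.226,"rz":-0.000,"grip":0},
{"x":-0.078,"y":-0.000,"z":-0.028,"rx":-0.000,"ry":0.226,"rz":-0.000,"grip":0},
{"x":-0.087,"y":-0.000,"z":-0.026,"rx":-0.000,"ry":0.226,"rz":-0.000,"grip":0}]
[0.92886223 1.34609581 2.45332585]
```

Call:
apply_moves(
  motion=[
    {"x": -0.006,"y": 0,"z": -0.006,"rx": 0,"ry": 0.026,"rz": 0,"grip": 0},
    {"x": -0.014,"y": 0,"z": -0.011,"rx": 0,"ry": 0.054,"rz": 0,"grip": 0},
    {"x": -0.022,"y": 0,"z": -0.017,"rx": 0,"ry": 0.083,"rz": 0,"grip": 0},
    {"x": -0.031,"y": 0,"z": -0.021,"rx": 0,"ry": 0.112,"rz": 0,"grip": 0},
    {"x": -0.04,"y": 0,"z": -0.024,"rx": 0,"ry": 0.14,"rz": 0,"grip": 0},
    {"x": -0.049,"y": 0,"z": -0.026,"rx": 0,"ry": 0.169,"rz": 0,"grip": 0},
    {"x": -0.059,"y": 0,"z": -0.028,"rx": 0,"ry": 0.197,"rz": 0,"grip": 0},
    {"x": -0.068,"y": 0,"z": -0.028,"rx": 0,"ry": 0.226,"rz": 0,"grip": 0},
    {"x": -0.078,"y": 0,"z": -0.028,"rx": 0,"ry": 0.226,"rz": 0,"grip": 0},
    {"x": -0.087,"y": 0,"z": -0.026,"rx": 0,"ry": 0.226,"rz": 0,"grip": 0},
  ],
)

```text
time_s: 8.95
tcp_pos: [0.4639, 0.1825, 0.3]
eef_rot: [0.0, 1.0, -0.017, -0.002]
force: [0.6, 0.6, -0.3]
grip_width: -0.0001
gripper_force: 0.2
```

Run:
```python
from plan import *
rows([tip(.3),tip(.2),tip(.1),tip(0),tip(0,.02),tip(0,.04),tip(0,.06)])
print(bot.observe()['force'])
```

```text
8.95 [0.4639 0.1825 0.3   ]
[{"x":-0.008,"y":-0.001,"z":-0.001,"rx":0.000,"ry":0.003,"rz":0.000,"grip":0},
{"x":-0.017,"y":-0.001,"z":0.001,"rx":0.000,"ry":0.003,"rz":0.000,"grip":0},
{"x":-0.025,"y":-0.001,"z":0.003,"rx":0.000,"ry":0.003,"rz":0.000,"grip":0},
{"x":-0.033,"y":-0.001,"z":0.006,"rx":0.000,"ry":0.003,"rz":0.000,"grip":0},
{"x":-0.053,"y":-0.001,"z":0.006,"rx":0.000,"ry":0.003,"rz":0.000,"grip":0},
{"x":-0.073,"y":-0.001,"z":0.006,"rx":0.000,"ry":0.003,"rz":0.000,"grip":0},
{"x":-0.093,"y":-0.001,"z":0.006,"rx":0.000,"ry":0.003,"rz":0.000,"grip":0}]
[ 0.56680297  0.58643552 -0.34071385]
```

Call:
apply_moves(
  motion=[
    {"x": -0.008,"y": 0,"z": -0.001,"rx": 0,"ry": 0,"rz": 0,"grip": 0},
    {"x": -0.017,"y": 0,"z": 0,"rx": 0,"ry": 0,"rz": 0,"grip": 0},
    {"x": -0.025,"y": 0,"z": 0,"rx": 0,"ry": 0,"rz": 0,"grip": 0},
    {"x": -0.035,"y": 0,"z": 0,"rx": 0,"ry": 0,"rz": 0,"grip": 0},
    {"x": -0.055,"y": 0,"z": 0,"rx": 0,"ry": 0,"rz": 0,"grip": 0},
    {"x": -0.075,"y": 0,"z": 0,"rx": 0,"ry": 0,"rz": 0,"grip": 0},
    {"x": -0.09,"y": 0,"z": 0,"rx": 0,"ry": 0,"rz": 0,"grip": 0},
    {"x": -0.09,"y": 0,"z": 0,"rx": 0,"ry": 0,"rz": 0,"grip": 0},
    {"x": -0.09,"y": 0,"z": 0,"rx": 0,"ry": 0,"rz": 0,"grip": 0},
    {"x": -0.09,"y": 0,"z": 0,"rx": 0,"ry": 0,"rz": 0,"grip": 0},
  ],
)

```text
time_s: 9.95
tcp_pos: [0.376, 0.1859, 0.3004]
eef_rot: [-0.0, 1.0, -0.018, -0.001]
force: [-0.1, 0.7, 0.2]
grip_width: -0.0001
gripper_force: 0.0
```

Run:
```python
from plan import *
a=cam('side','side6');b=cam('scene','scene6')
cv2.imwrite('pics/both6.png',np.hstack([a['image'][20:420,120:520],b['image'][60:460,240:640]])[:,:,::-1])
s=bot.observe();print(s['force'],s['tcp_pos'])
```

```text
[-0.7776479   1.20756144  0.16100461] [0.37595282 0.18581116 0.30024836]
```

View pics/both6.png

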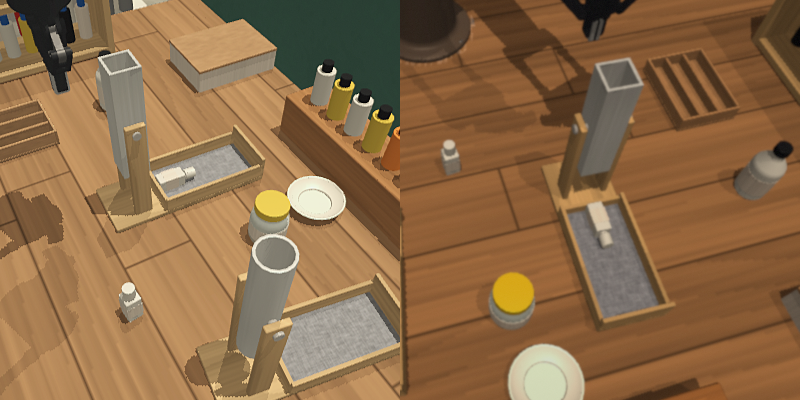

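The bottle lies in the tray, at crop position (600,222) in the scene half. The square tube is upright with its rim at (618,75), the round tube is standing, and the gripper is clear of everything. I'm handing the job in.

```bash
python3 -c "from workcell import bot; print(bot.sign_off())"
```

```text
the job is handed in; nothing more can be done
None
```

I tipped the square tube and its bottle slid out into the tray; the last pictures show it lying there, with both tubes upright and the gripper clear. I handed the job in after about 10 s of robot time; no verdict came back.

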